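Sort tagged spikes into the pass and reject nests

TASK

The three forged spikes on the bench have been inspected: a round brass tag means passed, a straight crossbar tag means rejected. Lay each spike in the sloping nest whose brass mark has the same shape as its tag, lengthwise up the slope, tag side up and flat on the bed, side by side where two share a nest. Lay them down without dropping them, do not strike the tool rail above the nests, and leave the hammer, whetstone and nail header where they are.

Things in the scene. Friction and masses are not known exactly. Their poses are not given: they have to be found in the camera images.
- spike_a_mid (a point): black iron spike, 0.32 kg, 130 long, lying flat; shank 18 wide, 18 high. Point: where to grip, half-way up the bare shank (bare x -38 to +37). x: head to tip, starting within 0.35 rad of straight away from the robot; z: up. Head end at x -52 (24 wide, 26 high), tip +78, underside flat. Riveted on top at x +55: 3 thick brass tag, a round disc 36 across (passed). All mm.
- spike_b_mid (a point): black iron spike, 0.32 kg, 130 long, lying flat; shank 18 wide, 18 high. Point: where to grip, half-way up the bare shank (bare x -38 to +37). x: head to tip, starting within 0.35 rad of straight away from the robot; z: up. Head end at x -52 (24 wide, 26 high), tip +78, underside flat. Riveted on top at x +55: 3 thick brass tag, a round disc 36 across (passed). All mm.
- spike_c_mid (a point): black iron spike, 0.32 kg, 130 long, lying flat; shank 18 wide, 18 high. Point: where to grip, half-way up the bare shank (bare x -38 to +37). x: head to tip, starting within 0.35 rad of straight away from the robot; z: up. Head end at x -52 (24 wide, 26 high), tip +78, underside flat. Riveted on top at x +55: 3 thick brass tag, a crosswise bar 14 x 46 (rejected). All mm.
- pass_nest_bed (a point): oak nest marked by a round brass disc (44 mm) on the level ledge above its slope: PASS. Fixed bed, 150 mm wide, sloping 35 degrees down to the robot; takes two spikes side by side, lengthwise up the slope. Point: bed centre in the plane spikes rest on, 75 mm above the bench; x up the slope, y across, z square out of the bed. Stop lip at x -75 mm, 10 mm high: a released spike may slide to it.
- reject_nest_bed (a point): the same oak nest but marked by a straight brass bar (14 x 66 mm, crosswise): REJECT. Point and axes likewise. In both, spikes rest on two cross battens 12 mm wide at x -58 and +48 mm; between them the bed is 14 mm lower, room for fingertips. Side cheeks at y -69 and +69 mm rise 6 mm above the rest plane. Marks lie 97 mm beyond the bed centre, level, 124 mm above the bench.
- tool_rail: fixed iron bar, 16 mm round, 390 mm long along y, axis 240 mm high at x +10 mm; posts at y -178, +178 mm. Origin on the bench, midway between the bed centres (y -85, +85 mm; which nest is where varies); x away from robot. It runs over the beds: a vertical tool cannot reach them; one held square to the slope, coming from the side of the robot, passes beneath it.
- hammer_mid (a point): hammer with pale wooden handle, brass ferrule and iron head, lying across the bench, 290 mm long, 28 mm high, origin half-way along the handle; leave alone.
- whetstone_mid (a point): grey whetstone block 150 x 50 x 35 mm, point at its centre; leave alone.
- nail_header_mid (a point): squat cast-iron nail header, 90 x 70 mm, 64 mm high, 1.8 kg, point on its axis 30 mm above the bench; leave alone.
Mind the look-alikes: they are no part of the job. What is shaped like the part that bears spike_a_mid but turquoise is not meant.

How it is judged:
At the end, for the whole second after the job is handed in: Disc-tagged spikes at rest in the disc nest, the bar-tagged one in the bar nest: shank middle -50 to +60 mm along the slope from the bed centre, within 68 mm across, 3 to 15 mm above the rest plane, lengthwise (either end up) and tag side up within 15 degrees (x of spike_a_mid in the frame of pass_nest_bed between -0.05 and 0.06 m and y of spike_a_mid in the frame of pass_nest_bed between -0.068 and 0.068 m and z of spike_a_mid in the frame of pass_nest_bed between 0.003 and 0.015 m and angle between the x axis of each of spike_a_mid, spike_b_mid and the x axis of pass_nest_bed, either way round below 0.26 rad and angle between the z axis of each of spike_a_mid, spike_b_mid and the z axis of pass_nest_bed, either way round below 0.26 rad and linear speed of each of spike_a, spike_b, spike_c below 0.02 m/s and x of spike_b_mid in the frame of pass_nest_bed between -0.05 and 0.06 m and y of spike_b_mid in the frame of pass_nest_bed between -0.068 and 0.068 m and z of spike_b_mid in the frame of pass_nest_bed between 0.003 and 0.015 m and x of spike_c_mid in the frame of reject_nest_bed between -0.05 and 0.06 m and y of spike_c_mid in the frame of reject_nest_bed between -0.068 and 0.068 m and z of spike_c_mid in the frame of reject_nest_bed between 0.003 and 0.015 m and angle between the x axis of spike_c_mid and the x axis of reject_nest_bed, either way round below 0.26 rad and angle between the z axis of spike_c_mid and the z axis of reject_nest_bed, either way round below 0.26 rad); the robot touches nothing.
It fails at once if the hammer is shifted by more than 20 mm (distance of hammer_mid from where it was at the start of the episode above 0.02 m).
It fails at once if the whetstone is shifted by more than 20 mm (distance of whetstone_mid from where it was at the start of the episode above 0.02 m).
It fails at once if the nail header is shifted by more than 20 mm (distance of nail_header_mid from where it was at the start of the episode above 0.02 m).
It fails at once if the robot strikes the tool rail (over 15 N) (contact force between any of the arm, the fingers and tool_rail above 15 N).
It fails at once if a spike is dropped (falls free of the robot at over 0.7 m/s, about 25 mm) ((linear speed of spike_a above 0.7 m/s and contact force between each of the fingers, the arm and spike_a below 0.3 N) or (linear speed of spike_b above 0.7 m/s and contact force between each of the fingers, the arm and spike_b below 0.3 N) or (linear speed of spike_c above 0.7 m/s and contact force between each of the fingers, the arm and spike_c below 0.3 N)).
It also fails if it takes over 70 s, if anything falls off the work surface, if the arm or the gripper's body presses on something with over 40 N, if the wrist force passes 120 N, or if a joint passes its speed limit or range.

ROBOT

A 7-joint arm with a two-finger parallel gripper is mounted at the origin on the work surface. World frame = base frame: x ahead of the robot, y to its left, z up, the work surface at z = 0. Lengths are in m, angles in rad, forces in N, time in s.
With the tool pointing down it reaches from about 0.425 to 0.925 m from the base axis. Payload 6.8 kg.
Tool frame: the origin (TCP) lies on the front face of the gripper's body, between the roots of the fingers; the fingertips stand 73 mm ahead of it and the grasp point (between the pads) lies 54 mm ahead of it (env.nose_length is the distance from the TCP to the fingertips, in m); z points along the fingers, y is the direction in which the jaws open and shut (so a half turn about z gives the same grasp; the last joint's range is limited). The gripper opens to 85 mm and grips with 20 to 120 N. Pads are 22 mm wide; open, the fingers measure 114 mm over their backs; the gripper's body (76 mm by 85 mm) begins 54 mm behind the grasp point. The pads swing forward as they close: fully open they stand 13 mm farther back than shut.
Start: joints at [1.193, 0.477, 0.022, 1.555, -0.011, 1.109, -0.083], TCP at [0.18, -0.651, 0.304] pointing down, gripper open.
Joint ranges: [-2.96, 2.96], [-0.34, 2.1], [-1.41, 1.46], [0.24, 2.44], [-1.37, 4.51], [0.17, 1.92], [-2.96, 2.96]. Speed limits (rad/s): [2.39, 2.39, 3.14, 3.14, 3.14, 3.14, 3.14].

INTERFACE

Orientations are given as a unit quaternion [w, x, y, z].
In Python, from cell import env, kin, camera, calibration, job gives the robot as it stands. The module is installed in compiled form; this text tells all that it offers. Calls block until the motion is done:
- env.reach(position, orientation): joint-space move of the TCP to a pose.
- env.movel(position, velocity=0.15, rot=None, stop_force=None): straight line of the TCP; rot=None keeps the orientation; velocity is the mean speed in m/s. With stop_force (N) it stops when the force on the tool has changed by that much, and returns True; else False.
- env.goto_joints(angles): joint-space move.
- env.grip(opening, f_grip=None): finger opening in m; f_grip is the grip in N (None keeps the last); returns when the fingers have stopped.
- env.dwell(seconds).
- kin.inverse_kinematics(position, orientation): joint angles nearest the present ones, or None.
- env.get_state(): the state.
- camera(name): name is "scene" or "top" or "wrist"; returns (picture, depth): 420x560x3 uint8, blue, green, red; 420x560 float32, m along the optical axis (not along the pixel's ray), 0 where there is no reading.
- calibration(name): a dict with "fx", "fy", "cx", "cy" (pixels), "rvec" (rotation vector, rad) and "tvec" (3), from world to camera coordinates, as OpenCV has them. Camera axes: x right, y down, z forward; pixel columns grow to the right and rows downward; lengths in m; the calibration is good to about 2 mm. The wrist camera is an equidistant fisheye: a pixel r from the principal point sees the ray r / f radians off the axis. A picture is of the moment at which its call begins: read the wrist's pose just before it. calibration takes no time and is no camera call; for the wrist camera it gives the pose at the moment of the call.
A pose or a line that the arm cannot do raises env.PlanningError and nothing moves.
- job.job_done(): hands the job in, once; it reports no verdict.
The state is a dict: "time": time; "qpos": joint angles; "joint_velocities": joint speeds; "joint_torque": joint torques, N m; "tcp_pos": TCP position; "orientation": TCP orientation; "force": force on the tool from outside, world axes, zero at the start; "torque": the same for the moment, N m; "opening": finger opening in m.
Only numpy, scipy, OpenCV 4.12 (cv2) and the standard library are available. Lean on these libraries where they do the work, as an engineer would, in place of code of your own. Each camera call takes 0.05 s, during which the arm holds its last target.

## Working session

There is one attempt and no reset: what is moved stays moved. The work goes in short steps, each a Python script; the robot and the scene stay as the last script left them, time stands still between calls to the robot, and variables do not carry over. Pictures are saved under pics/ and viewed, and the job is handed in when it is done.

```bash
mkdir -p pics; ls; python3 - <<'E'
from cell import env,camera,calibration
import cv2,numpy as np
for n in ["scene","top","wrist"]:
    p,d=camera(n); cv2.imwrite(f"pics/{n}0.png",p); np.save(f"pics/{n}0d.npy",d); cv2.imwrite(f"pics/{n}0.png",p)
    c=calibration(n); print(n,{k:np.round(v,4).tolist() for k,v in c.items()})
s=env.get_state(); print(s["time"],s["tcp_pos"],s["orientation"],s["opening"])
E
```

```text
pics
scene {'fx': 529.7905, 'fy': 529.7905, 'cx': 280.9734, 'cy': 209.4454, 'rvec': [2.0441, 1.5741, -0.5533], 'tvec': [-0.0968, -0.3953, 1.6874]}
top {'fx': 516.2975, 'fy': 516.2975, 'cx': 270.3251, 'cy': 204.3837, 'rvec': [2.1466, -2.114, 0.1372], 'tvec': [-0.0522, 0.549, 1.3117]}
wrist {'fx': 325.1923, 'fy': 325.1923, 'cx': 278.9722, 'cy': 211.0477, 'rvec': [-2.2867, 1.7417, 0.2822], 'tvec': [-0.6744, -0.0411, 0.3801]}
0.15 [ 0.17978954 -0.65025976  0.30316084] [-6.61564353e-04  9.90916053e-01  1.34480173e-01 -1.45838858e-04] 0.08504883731611432
```

View pics/top0.png

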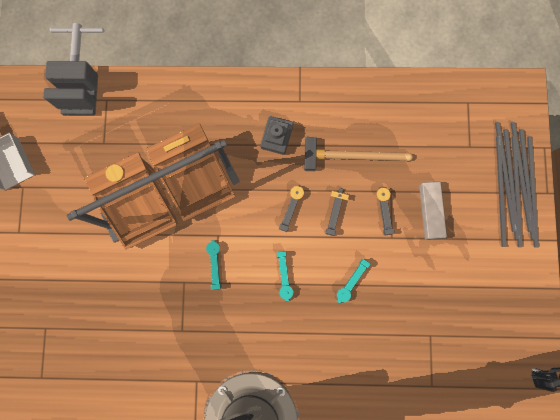

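View pics/scene0.png

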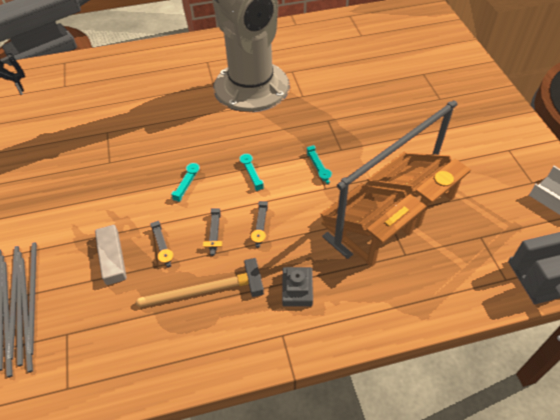

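View pics/wrist0.png

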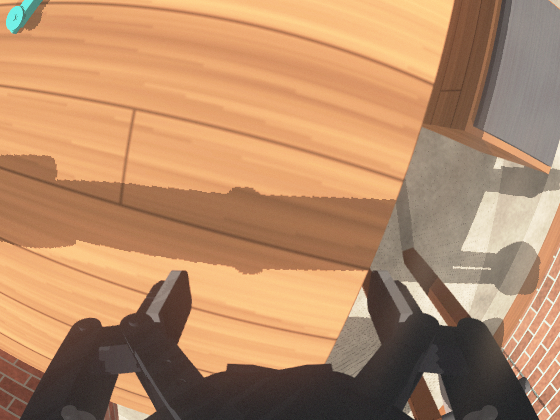

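Candidates in the top view: black spikes with brass tags near (297,192) disc, (341,196) bar and (384,194) disc. The turquoise look-alikes at (214,265), (286,275) and (353,282) are not meant. I'll confirm in an enlarged crop while measuring.

```bash
cat > h.py <<'E'
import cv2,numpy as np
from cell import env,kin,camera,calibration,job
from scipy.spatial.transform import Rotation as R
def RT(c): return cv2.Rodrigues(np.array(c["rvec"]))[0],np.array(c["tvec"]).ravel()
def plane(c,uv,z):
    r,t=RT(c); uv=np.atleast_2d(np.array(uv,float)); 
    d=np.c_[(uv[:,0]-c["cx"])/c["fx"],(uv[:,1]-c["cy"])/c["fy"],np.ones(len(uv))]@r
    o=-r.T@t
    return o+d*((z-o[2])/d[:,2])[:,None]
def cloud(c,d):
    r,t=RT(c); v,u=np.mgrid[:d.shape[0],:d.shape[1]]
    p=np.stack([(u-c["cx"])/c["fx"]*d,(v-c["cy"])/c["fy"]*d,d],-1)
    return (p-t)@r
E
python3 - <<'E'
from h import *
for n in ["top","scene"]:
    im=cv2.imread(f"pics/{n}0.png"); d=np.load(f"pics/{n}0d.npy"); c=calibration(n)
    hsv=cv2.cvtColor(im,cv2.COLOR_BGR2HSV); P=cloud(c,d)
    m=cv2.inRange(hsv,(19,150,150),(32,255,255))
    k,l,st,ce=cv2.connectedComponentsWithStats(m)
    for i in range(1,k):
        if st[i,4]<25: continue
        z=np.median(P[l==i][:,2]); 
        zz=0.124 if z>0.07 else 0.021
        a=plane(c,ce[i],zz)[0]
        print(n,"brass",ce[i].round(1),st[i,4],"z",z.round(3),a.round(4), np.median(P[l==i],0).round(4))
    if n=="top":
        # dark iron spikes
        m=((hsv[...,2]<110)&(P[...,2]>0.008)).astype(np.uint8)
        k,l,st,ce=cv2.connectedComponentsWithStats(m)
        for i in range(1,k):
            if st[i,4]<100: continue
            pt=P[l==i]; 
            e,vec=np.linalg.eigh(np.cov(pt[:,:2].T))
            print("iron",ce[i].round(1),st[i].tolist(),"z",np.percentile(pt[:,2],[10,50,90]).round(3),pt.mean(0).round(4),"ax",vec[:,1].round(3),np.sqrt(e).round(4))
        cv2.imwrite("pics/crop1.png",cv2.resize(im[170:245,265:405],None,fx=5,fy=5,interpolation=cv2.INTER_CUBIC))
E
```

```text
top brass [173.7 144.1] 94 z 0.128 [0.6871 0.1999 0.124 ] [0.6856 0.1986 0.1283]
top brass [113.9 172.5] 209 z 0.128 [0.6124 0.3469 0.124 ] [0.6113 0.3453 0.1276]
top brass [295.8 191.3] 58 z 0.021 [ 0.5892 -0.1106  0.021 ] [ 0.5929 -0.1086  0.0209]
top brass [382.6 193.9] 85 z 0.021 [ 0.5852 -0.3411  0.021 ] [ 0.5847 -0.3393  0.0211]
top brass [334.2 193.9] 25 z 0.021 [ 0.5835 -0.2128  0.021 ] [ 0.5833 -0.2125  0.0211]
top brass [343.7 196.6] 26 z 0.022 [ 0.5765 -0.2381  0.021 ] [ 0.5757 -0.2376  0.0219]
iron [72.8 87.7] [44, 49, 54, 67, 2084] z [0.024 0.088 0.111] [0.8497 0.4852 0.0823] ax [-0.711 -0.703] [0.0364 0.053 ]
iron [276.7 135.9] [261, 116, 32, 39, 761] z [0.026 0.034 0.059] [ 0.7342 -0.0578  0.0447] ax [-0.998  0.061] [0.0208 0.0356]
iron [ 21.6 153.5] [11, 134, 23, 40, 176] z [0.012 0.025 0.039] [0.6813 0.6327 0.0333] ax [0.546 0.838] [0.0179 0.0661]
iron [310.4 153.4] [305, 137, 12, 34, 372] z [0.024 0.028 0.032] [ 0.6909 -0.1484  0.0312] ax [-0.996  0.084] [0.0089 0.0321]
iron [195.2 147.5] [182, 139, 28, 17, 112] z [0.104 0.109 0.122] [0.6793 0.1457 0.1225] ax [-0.80
[... 930 characters left out ...]
 1446] z [0.018 0.09  0.263] [ 0.0639 -0.0192  0.1177] ax [0.136 0.991] [0.0188 0.0353]
scene brass [444.  177.5] 193 z 0.128 [0.6093 0.3507 0.124 ] [0.6118 0.3491 0.1276]
scene brass [397.1 215.1] 131 z 0.128 [0.6857 0.1993 0.124 ] [0.6886 0.1979 0.128 ]
scene brass [257.9 235.5] 115 z 0.021 [ 0.5868 -0.1098  0.021 ] [ 0.5875 -0.1095  0.0208]
scene brass [217.5 243.2] 35 z 0.02 [ 0.5833 -0.2105  0.021 ] [ 0.5838 -0.2105  0.0201]
scene brass [206.5 243.5] 32 z 0.021 [ 0.5771 -0.2367  0.021 ] [ 0.577  -0.2367  0.0211]
scene brass [165.2 255.3] 128 z 0.02 [ 0.5849 -0.3389  0.021 ] [ 0.5849 -0.3395  0.0204]
scene brass [242.1 277.4] 40 z 0.026 [ 0.6929 -0.172   0.021 ] [ 0.695  -0.1726  0.0258]
```

View pics/crop1.png

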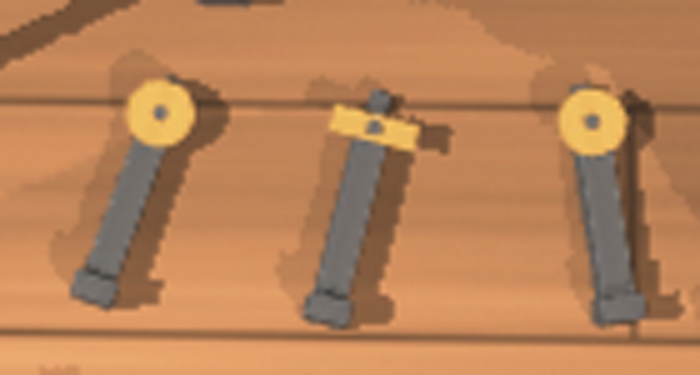

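```bash
python3 - <<'E'
from h import *
res={}
for n,boxes in {"top":{"A":(270,178,310,240),"C":(322,178,352,240),"B":(370,178,400,240)},"scene":{"A":(245,198,275,248),"C":(200,205,226,258),"B":(147,218,180,270)}}.items():
    im=cv2.imread(f"pics/{n}0.png"); d=np.load(f"pics/{n}0d.npy"); c=calibration(n)
    hsv=cv2.cvtColor(im,cv2.COLOR_BGR2HSV); P=cloud(c,d)
    for k,(x0,y0,x1,y1) in boxes.items():
        sub=np.zeros(im.shape[:2],bool); sub[y0:y1,x0:x1]=1
        b=(cv2.inRange(hsv,(17,135,140),(33,255,255))>0)&sub
        g=(hsv[...,1]<70)&sub&(P[...,2]>0.013)
        vv,uu=np.nonzero(b); cnt=np.c_[uu,vv].astype(np.float32)
        hull=cv2.convexHull(cnt); M=cv2.moments(hull); tc=[M['m10']/M['m00'],M['m01']/M['m00']]
        T=plane(c,tc,0.021)[0,:2]
        vv,uu=np.nonzero(g); G=plane(c,np.c_[uu,vv],0.018)[:,:2]
        dist=np.linalg.norm(G-T,axis=1); S=G[(dist>0.022)&(dist<0.092)]
        e,v=np.linalg.eigh(np.cov(S.T)); ax=v[:,1]; ax=ax*np.sign(ax@(T-S.mean(0)))
        # axis from shank centroid to tag
        a2=(T-S.mean(0)); a2/=np.linalg.norm(a2)
        mid=T-0.055*a2
        print(n,k,"tag",T.round(4),"len",dist.max().round(4),"n",len(S),"yawPCA",np.arctan2(ax[1],ax[0]).round(3),"yaw2",np.arctan2(a2[1],a2[0]).round(3),"mid",mid.round(4),"centroid",S.mean(0).round(4),"sd",np.sqrt(e).round(4))
    # marks
    for nm,(x0,y0,x1,y1) in ({"disc":(95,155,135,190),"bar":(155,130,200,160)} if n=="top" else {"disc":(425,165,465,192),"bar":(380,200,415,228)}).items():
        sub=np.zeros(im.shape[:2],bool); sub[y0:y1,x0:x1]=1
        b=(cv2.inRange(hsv,(19,150,140),(33,255,255))>0)&sub&(P[...,2]>0.11)
        vv,uu=np.nonzero(b); 
        r=cv2.minAreaRect(np.c_[uu,vv].astype(np.float32))
        Q=plane(c,cv2.boxPoints(r),0.1275)
        print(n,nm,Q.mean(0).round(4),"sides",np.linalg.norm(Q[1]-Q[0]).round(4),np.linalg.norm(Q[2]-Q[1]).round(4),"zdepth",np.median(P[b][:,2]).round(4))
E
```

```text
top A tag [ 0.5869 -0.1132] len 0.1071 n 165 yawPCA -0.348 yaw2 -0.35 mid [ 0.5352 -0.0944] centroid [ 0.5341 -0.0939] sd [0.0051 0.0205]
top C tag [ 0.5805 -0.2259] len 0.1072 n 169 yawPCA -0.25 yaw2 -0.236 mid [ 0.527  -0.2131] centroid [ 0.5258 -0.2128] sd [0.0051 0.0201]
top B tag [ 0.5849 -0.3421] len 0.1066 n 178 yawPCA 0.131 yaw2 0.128 mid [ 0.5304 -0.3491] centroid [ 0.5277 -0.3495] sd [0.0053 0.0202]
top disc [0.6117 0.3454 0.1275] sides 0.0403 0.0383 zdepth 0.1276
top bar [0.6862 0.1989 0.1275] sides 0.0525 0.0112 zdepth 0.1283
scene A tag [ 0.5379 -0.097 ] len 0.0596 n 100 yawPCA -0.342 yaw2 -0.509 mid [ 0.4898 -0.0702] centroid [ 0.5116 -0.0824] sd [0.0054 0.0273]
scene C tag [ 0.5805 -0.2234] len 0.109 n 145 yawPCA -0.266 yaw2 -0.245 mid [ 0.5271 -0.21  ] centroid [ 0.5265 -0.2099] sd [0.0048 0.0199]
scene B tag [ 0.5851 -0.3391] len 0.1112 n 149 yawPCA 0.135 yaw2 0.142 mid [ 0.5307 -0.3469] centroid [ 0.5282 -0.3473] sd [0.0049 0.0214]
scene disc [0.6118 0.3487 0.1275] sides 0.0408 0.0416 zdepth 0.1276
scene bar [0.6881 0.1973 0.1275] sides 0.0636 0.0142 zdepth 0.128
```

The crop confirms black spikes with discs at (297,193) and (383,194), and a crossbar at (340,195). The disc mark at (115,172) is PASS and the bar mark at (175,144) is REJECT. Mark spacing comes out at 167 mm against 170 mm expected, and the tag and mark heights agree. Next I check the kinematics.

```bash
cat >> h.py <<'E'
SP={"A":((0.535,-0.092),-0.347),"C":((0.527,-0.2115),-0.25),"B":((0.5305,-0.348),0.134)}
YN=0.46
dx=np.array([np.cos(YN),np.sin(YN),0]); ny=np.array([-np.sin(YN),np.cos(YN),0]); up=np.array([0,0,1.])
ma=(np.array([0.6118,0.347])+np.array([0.687,0.198]))/2   # mark midpoint
O=np.r_[ma-0.097*dx[:2],0]
S35,C35=np.sin(np.radians(35)),np.cos(np.radians(35))
nx=C35*dx+S35*up; nz=-S35*dx+C35*up
BED={"pass":O+0.085*ny+0.075*up,"reject":O-0.085*ny+0.075*up}
def quat(x,z):
    x=np.array(x)/np.linalg.norm(x); y=np.cross(z,x)
    q=R.from_matrix(np.c_[x,y,z]).as_quat(); return np.r_[q[3],q[:3]]
def qbench(yaw,s=1): return quat(s*np.array([np.cos(yaw),np.sin(yaw),0]),-up)
def qnest(s=1): return quat(s*nx,-nz)
def bedp(b,x,y,h): return BED[b]+x*nx+y*ny+h*nz   # TCP at h above rest plane
E
python3 - <<'E'
from h import *
print(env.nose_length,BED)
s=env.get_state(); w,*v=s["orientation"]; Rt=R.from_quat([*v,w]).as_matrix()
c=calibration("wrist"); r,t=RT(c); print("cam in tool",(Rt.T@((-r.T@t)-s["tcp_pos"])).round(3))
for sg in (1,-1):
    for k,((x,y),yaw) in SP.items():
        q=kin.inverse_kinematics([x,y,0.08],qbench(yaw,sg)); print(sg,k,None if q is None else np.round(q,2))
    for b,yy in (("pass",.031),("pass",-.031),("reject",0)):
        for xx,h in ((-.018,.073),(-.018,.11),(-.06,.19)):
            p=bedp(b,xx,yy,h)
            q=kin.inverse_kinematics(p,qnest(sg)); print(sg,b,p.round(3),None if q is None else np.round(q,2))
E
```

```text
0.0726 {'pass': array([0.52474732, 0.3056015 , 0.075     ]), 'reject': array([0.6002185 , 0.15327257, 0.075     ])}
cam in tool [ 0.08  0.   -0.07]
1 A [ 0.14  0.58 -0.1   2.02  0.11  0.55 -1.96]
1 C [ 0.32  0.61 -0.07  1.96  0.07  0.58 -1.61]
1 B [ 0.53  0.68 -0.06  1.8   0.06  0.66 -1.01]
1 pass [0.46  0.308 0.124] [-0.63  0.46 -0.18  2.32  2.26  0.34  2.19]
1 pass [0.441 0.299 0.155] [-0.82  0.36  0.01  2.36  2.27  0.25  2.14]
1 pass [0.369 0.263 0.196] None
1 pass [0.488 0.253 0.124] [-0.31  0.47 -0.38  2.32  2.32  0.34  2.3 ]
1 pass [0.469 0.243 0.155] [-0.49  0.36 -0.18  2.36  2.39  0.25  2.18]
1 pass [0.397 0.208 0.196] None
1 reject [0.549 0.128 0.124] [ 0.19  0.53 -0.57  2.26  2.47  0.24  2.5 ]
1 reject [0.53  0.119 0.155] [ 0.2   0.43 -0.57  2.3   2.46  0.17  2.49]
1 reject [0.459 0.083 0.196] None
-1 A [ 0.54  0.67 -0.63  1.99  0.61  0.68  0.75]
-1 C [ 0.69  0.67 -0.54  1.93  0.53  0.68  1.14]
-1 B [ 0.91  0.77 -0.6   1.77  0.58  0.8   1.72]
-1 pass [0.46  0.308 0.124] [ 0.16  0.81 -1.19  2.27  1.9   0.87 -0.28]
-1 pass [0.441 0.299 0.155] [ 0.17  0.67 -1.18  2.3   1.81  0.78 -0.29]
-1 pass [0.369 0.263 0.196] None
-1 pass [0.488 0.253 0.124] [ 0.31  0.8  -1.18  2.28  1.93  0.78 -0.19]
-1 pass [0.469 0.243 0.155] [ 0.33  0.66 -1.18  2.32  1.85  0.68 -0.2 ]
-1 pass [0.397 0.208 0.196] None
-1 reject [0.549 0.128 0.124] [ 0.64  0.82 -1.18  2.24  1.91  0.59  0.12]
-1 reject [0.53  0.119 0.155] [ 0.67  0.69 -1.17  2.27  1.83  0.49  0.13]
-1 reject [0.459 0.083 0.196] None
```

```bash
python3 - <<'E'
from h import *
sg=-1
for b,yy in (("pass",.031),("pass",-.031),("reject",0)):
  for xx in (-.04,-.018,0.0,0.02):
    print(b,yy,xx,[ (h if kin.inverse_kinematics(bedp(b,xx,yy,h),qnest(sg)) is not None else 0) for h in (.07,.09,.11,.13,.15,.17,.19)])
# tilt-blend path: fraction f of tilt, above
def qtilt(deg,s=-1):
    a=np.radians(deg); X=np.cos(a)*dx+np.sin(a)*up; Z=-np.sin(a)*dx+np.cos(a)*up
    return quat(s*X,-Z)
for b,yy in (("pass",.031),("pass",-.031),("reject",0)):
  for deg in (0,10,20,30):
    for r in (-.15,-.1,-.05):
      print(b,yy,deg,r,[h for h in (.2,.25,.3,.35,.4) if kin.inverse_kinematics(np.r_[(BED[b]+yy*ny+r*dx)[:2],h],qtilt(deg)) is not None])
E
```

```text
pass 0.031 -0.04 [0.07, 0.09, 0.11, 0.13, 0.15, 0, 0]
pass 0.031 -0.018 [0.07, 0.09, 0.11, 0.13, 0.15, 0.17, 0.19]
pass 0.031 0.0 [0.07, 0.09, 0.11, 0.13, 0.15, 0.17, 0.19]
pass 0.031 0.02 [0.07, 0.09, 0.11, 0.13, 0.15, 0.17, 0.19]
pass -0.031 -0.04 [0.07, 0.09, 0.11, 0.13, 0, 0, 0]
pass -0.031 -0.018 [0.07, 0.09, 0.11, 0.13, 0.15, 0.17, 0.19]
pass -0.031 0.0 [0.07, 0.09, 0.11, 0.13, 0.15, 0.17, 0.19]
pass -0.031 0.02 [0.07, 0.09, 0.11, 0.13, 0.15, 0.17, 0.19]
reject 0 -0.04 [0.07, 0.09, 0.11, 0.13, 0.15, 0.17, 0.19]
reject 0 -0.018 [0.07, 0.09, 0.11, 0.13, 0.15, 0.17, 0.19]
reject 0 0.0 [0.07, 0.09, 0.11, 0.13, 0.15, 0.17, 0.19]
reject 0 0.02 [0.07, 0.09, 0.11, 0.13, 0.15, 0.17, 0.19]
pass 0.031 0 -0.15 [0.2, 0.25, 0.3, 0.35, 0.4]
pass 0.031 0 -0.1 [0.2, 0.25, 0.3, 0.35, 0.4]
pass 0.031 0 -0.05 [0.2, 0.25, 0.3, 0.35, 0.4]
pass 0.031 10 -0.15 [0.2, 0.25, 0.3, 0.35, 0.4]
pass 0.031 10 -0.1 [0.2, 0.25, 0.3, 0.35, 0.4]
pass 0.031 10 -0.05 [0.2, 0.25, 0.3, 0.35, 0.4]
pass 0.031 20 -0.15 [0.2, 0.25, 0.3, 0.35, 0.4]
pass 0.031 20 -0.1 [0.2, 0.25, 0.3, 0.35, 0.4]
pass 0.031 20 -0.05 [0.2, 0
[... 584 characters left out ...]
.3, 0.35, 0.4]
pass -0.031 30 -0.15 [0.25, 0.3, 0.35, 0.4]
pass -0.031 30 -0.1 [0.2, 0.25, 0.3, 0.35, 0.4]
pass -0.031 30 -0.05 [0.2, 0.25, 0.3, 0.35, 0.4]
reject 0 0 -0.15 [0.2, 0.25, 0.3, 0.35, 0.4]
reject 0 0 -0.1 [0.2, 0.25, 0.3, 0.35, 0.4]
reject 0 0 -0.05 [0.2, 0.25, 0.3, 0.35, 0.4]
reject 0 10 -0.15 [0.2, 0.25, 0.3, 0.35, 0.4]
reject 0 10 -0.1 [0.2, 0.25, 0.3, 0.35, 0.4]
reject 0 10 -0.05 [0.2, 0.25, 0.3, 0.35, 0.4]
reject 0 20 -0.15 [0.2, 0.25, 0.3, 0.35, 0.4]
reject 0 20 -0.1 [0.2, 0.25, 0.3, 0.35, 0.4]
reject 0 20 -0.05 [0.2, 0.25, 0.3, 0.35, 0.4]
reject 0 30 -0.15 [0.2, 0.25, 0.3, 0.35, 0.4]
reject 0 30 -0.1 [0.2, 0.25, 0.3, 0.35, 0.4]
reject 0 30 -0.05 [0.2, 0.25, 0.3, 0.35, 0.4]
```

```bash
cat >> h.py <<'E'
def qtilt(deg,s=-1):
    a=np.radians(deg); X=np.cos(a)*dx+np.sin(a)*up; Z=-np.sin(a)*dx+np.cos(a)*up
    return quat(s*X,-Z)
def st(tag=""):
    s=env.get_state(); print(tag,"t",round(s["time"],2),"tcp",np.round(s["tcp_pos"],4),"F",np.round(s["force"],1),"open",round(s["opening"],4)); return s
def pick(k,z=0.0755):
    (x,y),yaw=SP[k]; q=qbench(yaw,-1)
    env.reach([x,y,0.18],q); env.grip(0.05,60); st("above")
    print("hit",env.movel([x,y,z],0.12,stop_force=8)); st("down")
    env.grip(0.0,60); st("gripped")
E
python3 - <<'E'
from h import *
pick("A")
p,d=camera("wrist"); cv2.imwrite("pics/w1.png",p)
p,d=camera("scene"); cv2.imwrite("pics/s1.png",p)
E
```

```text
above t 2.98 tcp [ 0.535  -0.0921  0.18  ] F [-0.3 -0.7  0.4] open 0.0499
hit False
down t 4.01 tcp [ 0.5355 -0.0919  0.0761] F [-0.  -0.2  0.7] open 0.0501
gripped t 4.4 tcp [ 0.5354 -0.0921  0.0764] F [-2.1 -0.7  5.9] open 0.0162
```

View pics/w1.png

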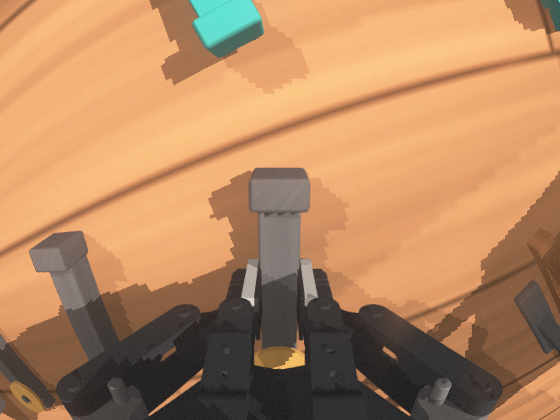

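View pics/s1.png

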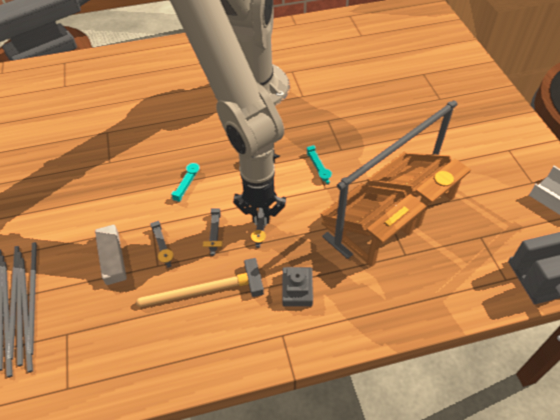

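```bash
cat >> h.py <<'E'
def lift():
    s=env.get_state(); p=np.array(s["tcp_pos"]); p[2]=0.25; env.movel(p,0.2); st("lifted")
def carry(b,yy,xx=-.018,hs=.12):
    w=BED[b]+yy*ny-0.13*dx; w=np.r_[w[:2],0.27]
    env.reach(w,qtilt(20)); st("way")
    env.movel(bedp(b,xx,yy,hs),0.15,rot=qnest(-1)); st("standoff")
E
python3 - <<'E'
from h import *
lift(); carry("pass",.029)
for n in ("scene","top","wrist"):
    p,d=camera(n); cv2.imwrite(f"pics/{n[0]}2.png",p)
E
```

```text
lifted t 5.53 tcp [ 0.5345 -0.0923  0.2487] F [ 0.5 -0.1 -3.6] open 0.0164
way t 6.99 tcp [0.3965 0.2727 0.2698] F [-0.1 -0.7 -2.8] open 0.0164
standoff t 8.36 tcp [0.4372 0.2945 0.1631] F [-0.2 -0.1 -3.2] open 0.0163
```

View pics/s2.png

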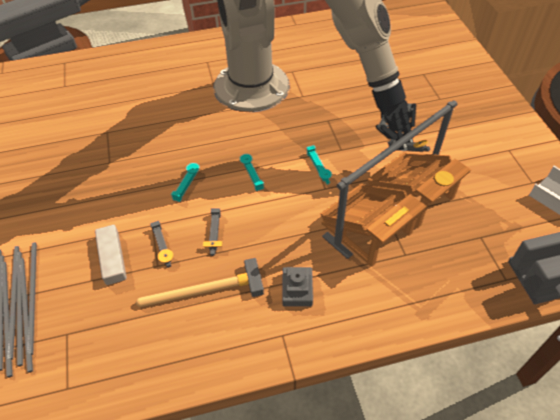

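View pics/t2.png

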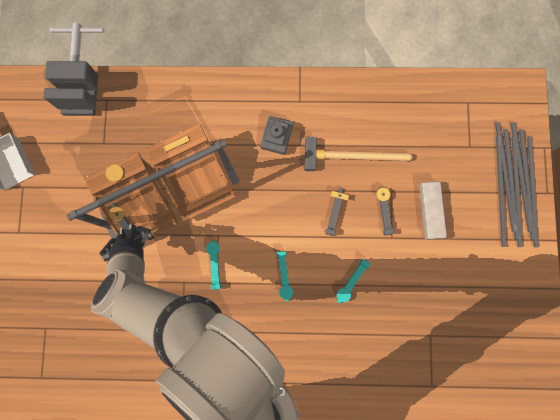

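View pics/w2.png

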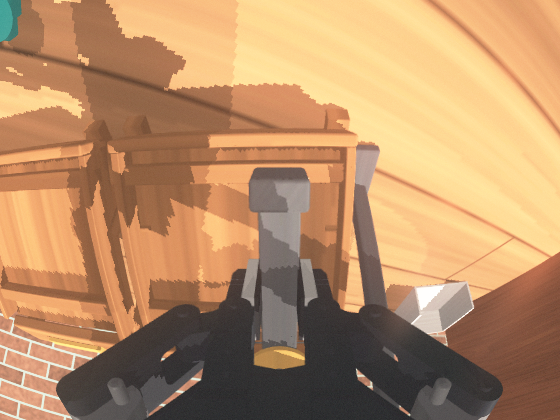

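The wrist view shows spike A, head at (280,190), between the divider at about (115,200) and the outer cheek at about (350,200), lined up with the slope. Lowering with a force stop.

```bash
cat >> h.py <<'E'
def lower(b,yy,xx=-.018):
    env.movel(bedp(b,xx,yy,.084),0.1)
    print("contact",env.movel(bedp(b,xx,yy,.070),0.02,stop_force=5)); s=st("low")
    p=np.array(s["tcp_pos"])-BED[b]; print("bed xyz",[round(float(p@a),4) for a in (nx,ny,nz)])
def release(op=.034):
    s=env.get_state(); p0=np.array(s["tcp_pos"])
    env.grip(op); st("rel"); env.dwell(.2)
    env.movel(p0+0.07*nz,0.12); st("back")
    p=np.array(env.get_state()["tcp_pos"])-0.07*dx; p[2]=0.27; env.movel(p,0.15,rot=qtilt(20)); st("out")
E
python3 - <<'E'
from h import *
lower("pass",.029)
p,d=camera("wrist"); cv2.imwrite(f"pics/w3.png",p)
E
```

```text
contact True
low t 9.47 tcp [0.459  0.3054 0.1282] F [-2.7 -2.1  6.7] open 0.0165
bed xyz [-0.0177, 0.029, 0.0774]
```

View pics/w3.png

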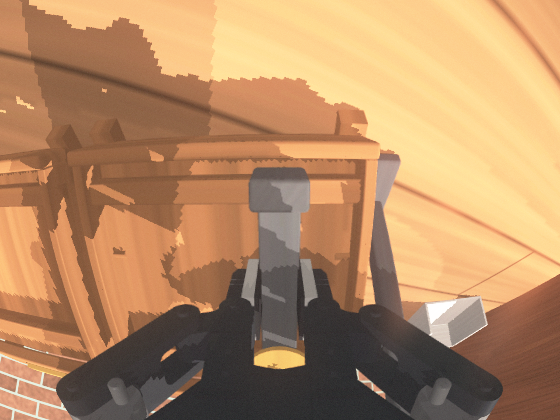

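Contact came 1 mm from the predicted height, with the head at (280,190) resting on the batten just inside the lip. Releasing, then picking B.

```bash
python3 - <<'E'
from h import *
release()
for n in ("scene","top","wrist"):
    p,d=camera(n); cv2.imwrite(f"pics/{n[0]}4.png",p)
E
```

```text
rel t 9.83 tcp [0.4585 0.3047 0.1272] F [-0.3 -0.6 -0.3] open 0.0338
back t 10.77 tcp [0.4233 0.2875 0.1856] F [ 1.   0.3 -0.1] open 0.034
out t 12.2 tcp [0.3605 0.2563 0.2696] F [-0.3  0.1  1. ] open 0.0342
```

View pics/w4.png

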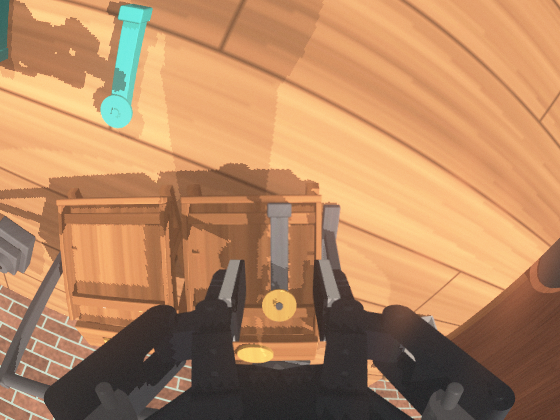

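View pics/s4.png

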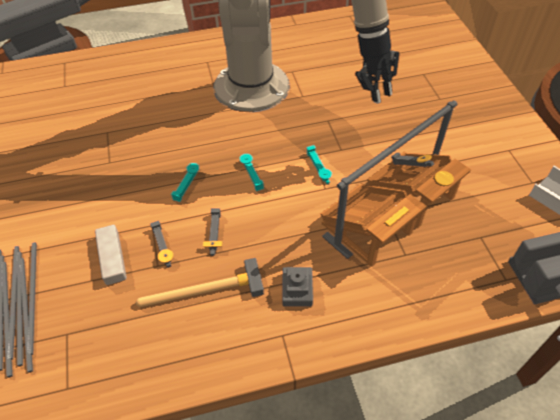

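A lies flat in the PASS nest, lengthwise, tag up at (279,305) in the wrist view. Next is B.

```bash
python3 - <<'E'
from h import *
env.reach([0.43,0.0,0.27],qtilt(5)); st("via")
pick("B")
p,d=camera("wrist"); cv2.imwrite(f"pics/w5.png",p)
lift(); env.reach([0.43,0.0,0.27],qtilt(5)); st("via")
carry("pass",-.030)
for n in ("scene","wrist"):
    p,d=camera(n); cv2.imwrite(f"pics/{n[0]}6.png",p)
E
```

```text
via t 13.39 tcp [0.4299 0.001  0.27  ] F [-0.2 -0.  -0.1] open 0.0343
above t 15.09 tcp [ 0.5308 -0.3474  0.1805] F [-0.2 -0.6 -0.8] open 0.05
hit False
down t 16.12 tcp [ 0.5311 -0.3482  0.0763] F [ 0.5 -0.2  0.3] open 0.0499
gripped t 16.51 tcp [ 0.5309 -0.3482  0.0765] F [-2.   1.1  6. ] open 0.0165
lifted t 17.58 tcp [ 0.53   -0.348   0.2484] F [-0.3  0.6 -4.1] open 0.0165
via t 18.95 tcp [ 0.4309 -0.0011  0.2702] F [-0.9  0.5 -3.1] open 0.0163
way t 19.86 tcp [0.4223 0.2195 0.2697] F [ 0.5 -0.4 -3.5] open 0.0163
standoff t 21.88 tcp [0.4632 0.2417 0.1631] F [ 0.3  0.6 -2.8] open 0.0163
```

View pics/w5.png

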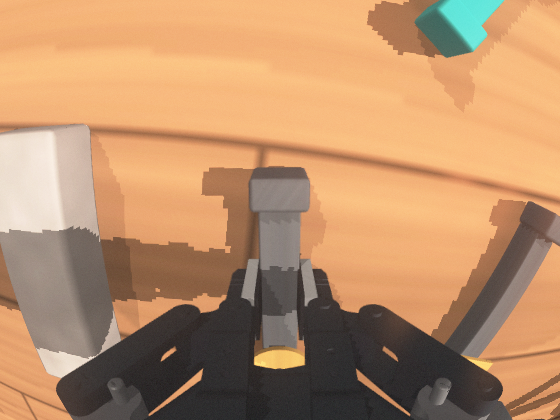

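View pics/w6.png

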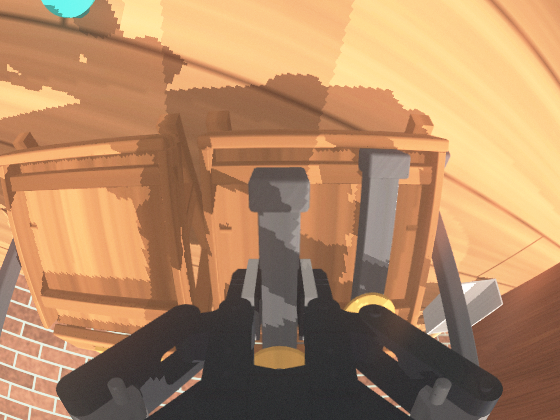

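B is centred in the jaws and parallel to A, whose head is at (383,163), with the inner cheek at about (205,200). Lowering.

```bash
python3 - <<'E'
from h import *
lower("pass",-.030)
p,d=camera("wrist"); cv2.imwrite(f"pics/w7.png",p)
release()
p,d=camera("wrist"); cv2.imwrite(f"pics/w8.png",p)
E
```

```text
contact True
low t 22.94 tcp [0.4854 0.2526 0.1281] F [-2.9 -3.3  6.8] open 0.0166
bed xyz [-0.0177, -0.03, 0.0772]
rel t 23.31 tcp [0.4847 0.252  0.1269] F [ 0.3  0.8 -0.1] open 0.0344
back t 24.24 tcp [0.4496 0.2348 0.1854] F [-0.2  0.2  0.4] open 0.034
out t 26.51 tcp [0.3868 0.2038 0.2698] F [0.4 0.3 0. ] open 0.0343
```

View pics/w8.png

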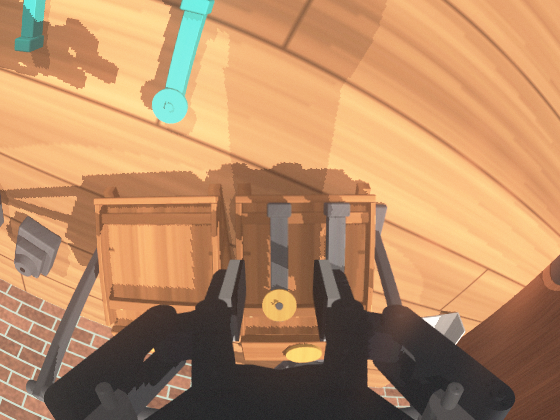

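A and B now lie side by side in the PASS nest, heads at (280,212) and (338,212). Next is C.

```bash
python3 - <<'E'
from h import *
env.reach([0.43,0.0,0.27],qtilt(5))
pick("C")
p,d=camera("wrist"); cv2.imwrite(f"pics/w9.png",p)
lift(); env.reach([0.43,0.0,0.27],qtilt(5)); st("via")
carry("reject",0.0)
for n in ("scene","wrist"):
    p,d=camera(n); cv2.imwrite(f"pics/{n[0]}10.png",p)
E
```

```text
above t 28.7 tcp [ 0.5272 -0.2107  0.1807] F [ 0.6  0.1 -0.5] open 0.0499
hit False
down t 29.72 tcp [ 0.5275 -0.2116  0.0761] F [-0.2 -0.1  0.6] open 0.0499
gripped t 30.11 tcp [ 0.5275 -0.2116  0.0764] F [-0.9 -0.1  6.1] open 0.0164
lifted t 31.18 tcp [ 0.5265 -0.2115  0.2486] F [-1.4 -0.2 -3.2] open 0.0164
via t 32.12 tcp [ 0.4308 -0.0012  0.27  ] F [-0.1 -0.3 -3.2] open 0.0168
way t 32.67 tcp [0.4843 0.0947 0.2695] F [ 0.6 -0.8 -3.5] open 0.0164Traceback (most recent call last):
  File "<stdin>", line 6, in <module>
  File "h.py", line 43, in carry
    env.movel(bedp(b,xx,yy,hs),0.15,rot=qnest(-1)); st("standoff")
    ~~~~~~~~~^^^^^^^^^^^^^^^^^^^^^^^^^^^^^^^^^^^^^
cell.PlanningError: the arm cannot follow that straight line within its joint ranges
```

View pics/w9.png

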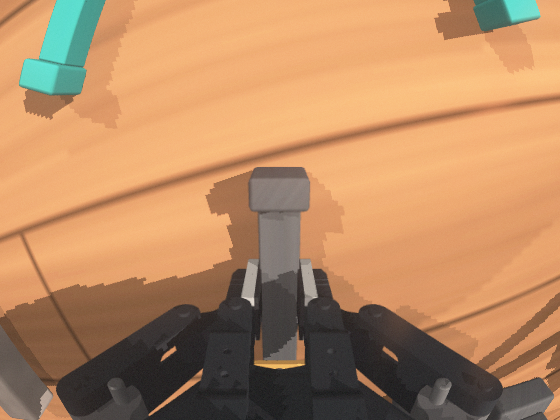

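```bash
python3 - <<'E'
from h import *
s=env.get_state(); print(np.round(s["qpos"],2))
for xx in (-.018,0):
  for h in (.08,.1,.12,.14,.16):
    q=kin.inverse_kinematics(bedp("reject",xx,0,h),qnest(-1)); print(xx,h,bedp("reject",xx,0,h).round(3),None if q is None else np.round(q,2))
w=np.array(s["tcp_pos"]); T=bedp("reject",-.018,0,.12)
for f in np.linspace(0,1,6):
    q=kin.inverse_kinematics(w+f*(T-w),qtilt(20+15*f)); print(round(f,1),None if q is None else np.round(q,2))
E
```

```text
[ 0.46  0.18 -0.8   2.16  0.16  0.51  1.59]
-0.018 0.08 [0.546 0.126 0.13 ] [ 0.64  0.79 -1.18  2.25  1.9   0.57  0.12]
-0.018 0.1 [0.536 0.121 0.147] [ 0.66  0.72 -1.17  2.26  1.86  0.52  0.13]
-0.018 0.12 [0.525 0.116 0.163] [ 0.68  0.65 -1.17  2.28  1.81  0.46  0.14]
-0.018 0.14 [0.515 0.111 0.179] [ 0.7   0.57 -1.17  2.3   1.74  0.39  0.17]
-0.018 0.16 [0.505 0.106 0.196] [ 0.57  0.4  -0.97  2.32  1.73  0.21  0.12]
0 0.08 [0.559 0.133 0.141] [ 0.63  0.78 -1.18  2.21  1.84  0.56  0.18]
0 0.1 [0.549 0.128 0.157] [ 0.65  0.71 -1.18  2.23  1.79  0.51  0.19]
0 0.12 [0.539 0.123 0.173] [ 0.67  0.64 -1.17  2.25  1.73  0.45  0.21]
0 0.14 [0.528 0.118 0.19 ] [ 0.5   0.44 -0.91  2.27  1.72  0.23  0.12]
0 0.16 [0.518 0.113 0.206] [ 0.72  0.5  -1.17  2.27  1.55  0.34  0.33]
0.0 [ 0.46  0.18 -0.81  2.16  0.16  0.51  1.59]
0.2 [ 0.42  0.22 -0.77  2.2   0.24  0.4   1.52]
0.4 [ 0.34  0.25 -0.7   2.23  0.34  0.28  1.42]
0.6 [ 0.41  0.33 -0.79  2.25  0.8   0.21  0.99]
0.8 [ 0.56  0.46 -0.98  2.27  1.48  0.27  0.36]
1.0 [ 0.68  0.65 -1.17  2.28  1.81  0.46  0.14]
```

```bash
python3 - <<'E'
from h import *
w=np.array(env.get_state()["tcp_pos"]); T=bedp("reject",-.018,0,.12)
for f in np.linspace(.125,1,8):
    env.reach(w+f*(T-w),qtilt(20+15*f))
    s=env.get_state(); print(round(f,2),round(s["time"],2),np.round(s["qpos"],2),np.round(s["force"],1))
st()
for n in ("scene","wrist"):
    p,d=camera(n); cv2.imwrite(f"pics/{n[0]}10.png",p)
E
```

```text
0.12 32.92 [ 0.44  0.2  -0.78  2.18  0.21  0.44  1.55] [-0.1  0.5 -3.2]
0.25 33.17 [ 0.4   0.22 -0.75  2.21  0.26  0.37  1.5 ] [-0.2  0.3 -3.1]
0.38 33.42 [ 0.35  0.25 -0.71  2.23  0.32  0.3   1.44] [-0.4  0.5 -3. ]
0.5 33.67 [ 0.29  0.27 -0.64  2.25  0.39  0.22  1.37] [-0.8  0.3 -3.2]
0.62 34.21 [ 0.41  0.33 -0.79  2.26  0.87  0.2   0.92] [-1.2  0.5 -2.8]
0.75 34.76 [ 0.57  0.44 -0.99  2.26  1.37  0.28  0.48] [-0.7  0.5 -3.6]
0.88 35.14 [ 0.52  0.47 -0.94  2.28  1.66  0.26  0.19] [ 0.1  0.1 -1.5]
1.0 35.48 [ 0.55  0.54 -0.98  2.29  1.89  0.32 -0.  ] [ 0.2 -0.6 -2.3]
 t 35.48 tcp [0.5251 0.1161 0.163 ] F [ 0.2 -0.6 -2.3] open 0.0162
```

View pics/w10.png

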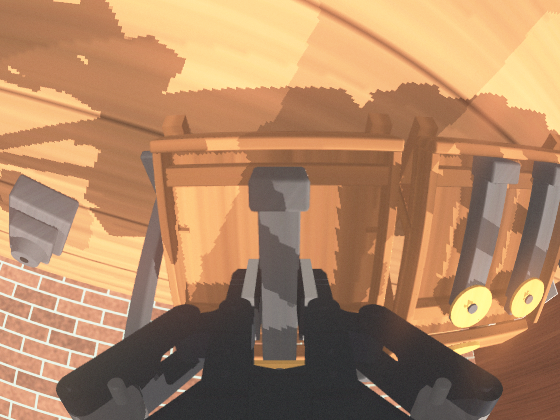

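View pics/s10.png

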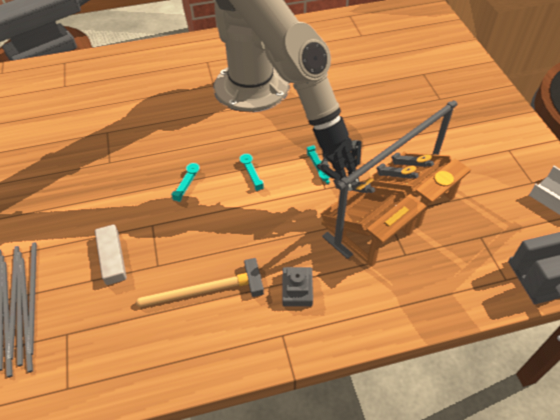

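C is centred over the REJECT nest, head at (280,190) between the cheeks at about (165,200) and (395,200). Lowering and releasing.

```bash
python3 - <<'E'
from h import *
lower("reject",0.0)
s=env.get_state(); p0=np.array(s["tcp_pos"])
env.grip(.036); st("rel"); env.dwell(.2)
env.movel(p0+0.06*nz,0.12); st("back")
p,d=camera("wrist"); cv2.imwrite(f"pics/w11.png",p)
E
python3 - <<'E'
from h import *
try:
    w=np.array(env.get_state()["tcp_pos"]); T=np.r_[(w-0.05*dx)[:2],0.29]
    for f in np.linspace(.2,1,5):
        env.reach(w+f*(T-w),qtilt(35-15*f))
except env.PlanningError as e: print(e)
st("out")
for n in ("scene","top","wrist"):
    p,d=camera(n); cv2.imwrite(f"pics/{n[0]}12.png",p); np.save(f"pics/{n[0]}12d.npy",d)
E
```

```text
contact True
low t 36.56 tcp [0.5479 0.1272 0.1274] F [-3.7 -2.   8.6] open 0.0164
bed xyz [-0.0178, -0.0002, 0.0765]
rel t 36.88 tcp [0.5472 0.1267 0.1263] F [-0.4 -0.   0.5] open 0.0356
back t 37.73 tcp [0.5173 0.1118 0.1766] F [ 0.   0.4 -0.5] open 0.0357
out t 39.66 tcp [0.4726 0.089  0.2892] F [ 0.8 -0.7 -0.2] open 0.036
```

View pics/w12.png

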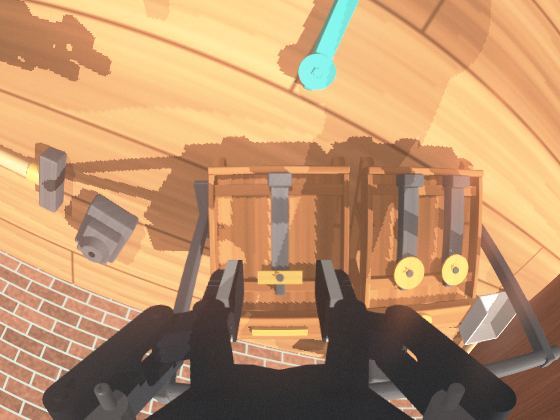

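View pics/s12.png

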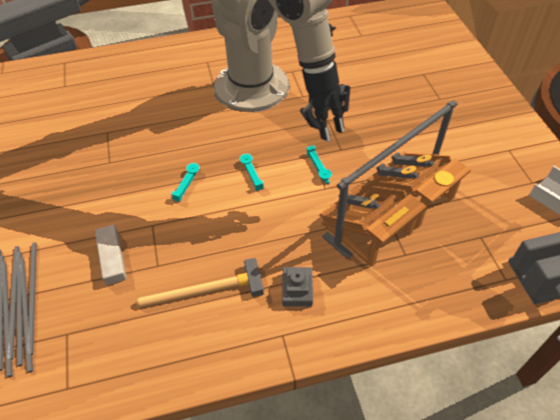

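All three lie lengthwise with tags up: the bar at (280,278) under the bar mark, and the discs at (408,272) and (455,270) under the disc mark. I'll do a quick numeric check before handing in.

```bash
python3 - <<'E'
from h import *
for n in ("scene","top"):
    im=cv2.imread(f"pics/{n[0]}12.png"); d=np.load(f"pics/{n[0]}12d.npy"); c=calibration(n); P=cloud(c,d)
    hsv=cv2.cvtColor(im,cv2.COLOR_BGR2HSV); m=cv2.inRange(hsv,(17,135,120),(33,255,255))
    k,l,stt,ce=cv2.connectedComponentsWithStats(m)
    for i in range(1,k):
        if stt[i,4]<15: continue
        p=np.median(P[l==i],0)
        if p[1]<0.05: continue
        for b in BED:
            q=p-BED[b]; q=[float(q@a) for a in (nx,ny,nz)]
            if abs(q[1])<.07: print(n,ce[i].round(),stt[i,4],b,np.round(q,3))
s=st(); print(np.abs(s["joint_velocities"]).max().round(4))
job.job_done()
E
```

```text
scene [424. 158.] 79 pass [0.032 0.028 0.02 ]
scene [408. 170.] 81 pass [ 0.035 -0.033  0.021]
scene [444. 178.] 221 pass [ 0.11  -0.001 -0.013]
scene [370. 199.] 74 reject [0.035 0.001 0.019]
scene [396. 216.] 162 reject [ 0.111 -0.003 -0.014]
top [176. 143.] 136 reject [ 0.109 -0.004 -0.011]
top [114. 173.] 231 pass [ 0.108 -0.003 -0.011]
top [190. 174.] 73 reject [ 0.034 -0.002  0.021]
top [140. 198.] 143 pass [ 0.032 -0.033  0.022]
top [118. 208.] 142 pass [0.031 0.026 0.022]
 t 39.81 tcp [0.472  0.0892 0.2887] F [ 0.4 -0.2 -0.3] open 0.0363
0.0201
the job is handed in; nothing more can be done
```

I laid the two disc-tagged spikes side by side in the disc (PASS) nest and the bar-tagged spike in the bar (REJECT) nest. I handed the job in at 39.8 s; it reports no verdict.

- **Spike positions:** in both fixed views the tags sit about 31–35 mm up the slope and 19–22 mm above the rest plane (21 mm expected when flat). That puts the shank middles at about x −20 to −24 mm, with the heads at the stop lip. Across the nest they lie at about y +27 and −33 mm in PASS, and 0 mm in REJECT.
- **Placing:** each spike touched down gently and was released on the bed, at 0–1 mm from the height predicted.
- **Surroundings:** the gripper ended clear of everything with no tool load. I saw no sign of touching the tool rail, and the hammer, whetstone and nail header looked unmoved in the last scene view. I did not measure their positions.
- **What disagreed:**
  - The two fixed views differed by 2–3 mm.
  - One scene-view measurement of spike A was spoiled by a bad crop, so I used the top view and the earlier scene reading of its tag instead.
  - The straight-line approach to the REJECT nest was refused for joint range, so I made it in short joint-space steps.

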